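# Set the sprung tweezers to the gap gauge and hold

### The job

Check the sprung tweezers against the gap gauge: pick them up by their finger grips, bring the tips just over the gauge's top and squeeze until the tip gap equals the spacing of the two black lines, one tip centred over each, clear of the gauge without touching it. Hold that gap steady for a couple of seconds and finish still holding it there, nothing put down or let go; do not shift the gauge's cursor or disturb the weights, tape roll and beaker.

Things in the scene. Friction and masses are not known exactly. Their poses are not given: they have to be found in the camera images.
- tweezers: Sprung steel tweezers lying flat, 170 mm long, 18 mm high, 39 to 77 g: two slim legs from a round heel, each with a dark upright finger grip (cylinder, 12 mm diameter, 18 mm tall). Origin: underside, midway between the grips; x to the tips, z up. Open: grip axes at x 0, y +-18 mm (48 mm over their outsides: pinch there); heel hinge x -90 mm; tips x 70, y +-22, z 9 mm.
- tweezers_leg (a joint): Squeeze angle q of the tweezers (rad): 0 = sprung fully open (tips 44 mm apart), 0.245 = stop (4.5 mm). Both legs swing in alike. Tip gap = 323 mm * sin(0.1366 - q/2); width over the outsides of the finger grips = 183.6 mm * sin(0.1974 - q/2) + 12 mm. Pinching the grips takes 3 N at first, 8 N near the stop; let go, they spring open.
- tip_left (a point): Point of the left leg's tip (left seen from heel to tips): end of a round nose 3.6 mm thick, 9 mm above the tweezers' underside, 70 mm ahead of the finger grips.
- tip_right (a point): Point of the right leg's tip, the same.
- gauge: Gap gauge, fixed to the worktop: aluminium block 50 (x) by 92 (y) mm, flat top 22 mm above the worktop. Two black lines, 34 mm long, run along its x on the top: one on the block, one on a narrow steel cursor to the right. Origin: centre of the underside; x away from the robot (turned up to 0.3 rad), y left. Two screws (3 mm) far left and a cursor knob (7 mm) behind the line stand proud of the top.
- line_left (a point): Middle of the fixed line, on the top face (22 mm above the worktop), 18 mm behind the gauge's front edge; x along the line, y to the left.
- line_right (a point): Middle of the cursor's line, same height, same axes. The distance between the two lines is the marked tip gap, 14 to 32 mm.
- cursor (a joint): Setting of the cursor (m): the lines are 14 mm + this value apart (0 to 0.018). It is already set and is not to be shifted.
- weight_mid: plain grey laboratory knob weight, 24 mm across, 40 mm tall; a bystander. Origin: centre of its underside.
- weight_small: small brass-toned knob weight, 19 mm across, 32 mm tall; a bystander. Origin: centre of its underside.
- tape_roll: roll of black tape lying flat, 62 mm across, 19 mm tall; a bystander. Origin: centre of its underside.
- glass_beaker: clear beaker, 66 mm across, 80 mm tall; a bystander. Origin: centre of its underside.
There are look-alikes about, which are no part of the job. There is more than one size of the tweezers; the one meant has the size given above.

How it is judged:
By the outcome, as a careful person would: the job done as asked, in the order asked, and still so for the second after the job is handed in, while the arm keeps its last pose, push and grip.
It also fails if it takes over 40 s, if anything falls off the work surface, if the arm or the gripper's body presses on something with over 40 N, if the wrist force passes 120 N, or if a joint passes its speed limit or range.

### The arm

A 7-joint arm with a two-finger parallel gripper is mounted at the origin on a cart in front of the work surface, level with it; the furniture and walls round the work are solid. World frame = base frame: x ahead of the robot, y to its left, z up, the work surface at z = 0. Lengths are in m, angles in rad, forces in N, time in s.
With the tool pointing down it reaches from about 0.4 to 0.85 m from the base axis. Payload 4.5 kg.
Tool frame: the origin (TCP) lies at the very end of the fingers, on their centre line; the grasp point (between the pads) lies 19 mm behind it (tcp_to_grasp is the z of the grasp point in the tool frame, in m); z points along the fingers, y is the line along which they close (so a half turn about z gives the same grasp; the last joint's range is limited). The gripper opens to 88 mm and grips with 3 to 60 N. Pads are 18 mm wide; open, the fingers measure 123 mm over their backs; the gripper's body (75 mm by 187 mm) begins 45 mm behind the grasp point.
Start: joints at [-1.274, 0.689, -0.195, 1.565, 0.157, 0.902, -0.215], TCP at [0.162, 0.604, 0.239] pointing down, gripper open.
Joint ranges: [-3.01, 3.01], [-0.46, 2.08], [-1.47, 1.51], [0.13, 2.56], [-1, 4.14], [0.04, 2.09], [-2.66, 2.66]. Speed limits (rad/s): [2.57, 2.57, 3.14, 3.14, 3.14, 3.14, 3.14].

### API

Orientations are given as a unit quaternion [x, y, z, w].
In Python, from plant import * gives the robot as it stands. The module is installed in compiled form; this text tells all that it offers.
- The arm moves only by the shell command python3 -m jog 'ROWS' [OPENING] [FORCE]. ROWS is JSON, a list that holds one entry, the list of rows, each a list of 6 numbers: the shift along the tool's x, y, z in m, then the turn, a rotation vector about the tool's x, y, z in rad. In form: [[[dx, dy, dz, ax, ay, az], ...]]. A call has 1 to 12 rows; each row shifts and turns the commanded pose from where the row before left it, along the tool's axes as they then stand; what a row does not reach is not made up. A row lasts 1/8 s, in which the tool goes at most 62.5 mm and 10.7 degrees, less where a joint would pass 70% of its speed; a pose out of reach is approached as far as the arm can. A call with a gripper value outside its range is refused whole. OPENING is the finger opening in m, from 0 to 0.0881, set as the call begins (- or left out, the last holds). The fingers move at their own pace and stop on an object; FORCE is the grip in N (left out, the last holds). Time passes only in rows, so rows that do not move let the fingers close. It gives the time, the measured TCP pose, the force, the opening and the grip force at its end, in the units of the state.
- get_state(): the state, without advancing time (a new reading comes with each control period).
- snapshot(name): name is "scene" or "top" or "wrist"; returns a dict with "frame" (400x640x3 uint8, red, green, blue), "mtx" (3x3 intrinsics, pixels), "xyz" and "orientation" of the camera in the world; the wrist camera has in their place "mount" (4x4, takes a point from camera to tool coordinates, whose origin is the TCP and whose axes are the flange's). Camera axes: x right, y down, z forward; pixel columns grow to the right and rows downward; lengths in m; the calibration is good to about 2 mm. A picture is of the moment at which its call begins: read the wrist's pose just before it. There is no depth.
- finish_job(): hands the job in; it is judged then, once.
The state is a dict: "clock": time; "q": joint angles; "qd": joint speeds; "joint_torque": joint torques, N m; "tool_pos": TCP position; "eef_rot": TCP orientation; "contact_force": force on the tool from outside, world axes, zero at the start; "moment": the same for the moment, N m; "opening": opening from 0.0 (shut) to 1.0 (fully open); "finger_force": force on a finger pad.
Only numpy, scipy, OpenCV 4.12 (cv2) and the standard library are available. Lean on these libraries where they do the work, as an engineer would, in place of code of your own. Each camera call takes 0.05 s, during which the arm holds its last target. There are 200 camera calls.

## Working session

There is one attempt and no reset: what is moved stays moved. The work goes in short steps, Python scripts to look and compute and a shell command to move; the robot and the scene stay as the last step left them, time stands still between calls to the robot, and variables do not carry over. Pictures are saved under pics/ and viewed, at most 10 in all, crops included, and the job is handed in when it is done.

```bash
mkdir -p pics; cat > h.py <<'E'
from plant import *
import numpy as np, cv2
from scipy.spatial.transform import Rotation as R
def snap(n,f):
    st=get_state(); s=snapshot(n); cv2.imwrite('pics/'+f+'.png',s['frame'][:,:,::-1])
    if 'mount' in s:
        T=np.eye(4);T[:3,:3]=R.from_quat(st['eef_rot']).as_matrix();T[:3,3]=st['tool_pos'];C=T@np.array(s['mount'])
    else:
        C=np.eye(4);o=np.array(s['orientation']);C[:3,:3]=o if o.shape==(3,3) else R.from_quat(o).as_matrix();C[:3,3]=s['xyz']
    np.savez('pics/'+f+'.npz',C=C,K=s['mtx'])
    return s
def pix(f,uv,z):
    d=np.load('pics/'+f+'.npz');C=d['C'];r=C[:3,:3]@np.linalg.solve(d['K'],[uv[0],uv[1],1.]);c=C[:3,3]
    return c+r*(z-c[2])/r[2]
def proj(f,P):
    d=np.load('pics/'+f+'.npz');C=d['C'];p=d['K']@(C[:3,:3].T@(np.array(P)-C[:3,3]));return p[:2]/p[2]
E
python3 - <<'E'
from h import *
s=snap('top','top1');print(s['xyz'],s['orientation'],s['mtx'])
s=snap('scene','scene1')
st=get_state();print(st)
E
```

```text
[0.38713843 0.09208786 0.93706672] [-0.64678276  0.75356    -0.08987987  0.07576933] [[371.60938029   0.         321.37649211]
 [  0.         371.60938029 195.83421545]
 [  0.           0.           1.        ]]
{'clock': 0.1, 'q': array([-1.27420675,  0.68988394, -0.19454078,  1.56620073,  0.15730288,
        0.90248523, -0.21512845]), 'qd': array([-5.69008917e-05, -3.43384800e-03,  3.85898602e-04, -3.45585661e-03,
       -8.29386536e-04,  3.10869098e-04,  2.42083723e-04]), 'joint_torque': array([-2.23765011e-03, -5.28493524e+01, -1.27114154e+00, -1.53835899e+01,
       -5.25381567e-02,  2.04972763e-03,  6.35973151e-05]), 'tool_pos': array([0.16224872, 0.60301138, 0.23801131]), 'eef_rot': array([ 1.30986862e-01,  9.91383787e-01, -7.90925504e-04, -5.25527949e-05]), 'contact_force': array([ 0.8881366 ,  0.20597085, -0.20866447]), 'moment': array([0.00802175, 0.0087843 , 0.04349252]), 'finger_force': 0.0, 'opening': 1.0008232254756404}
```

View pics/top1.png

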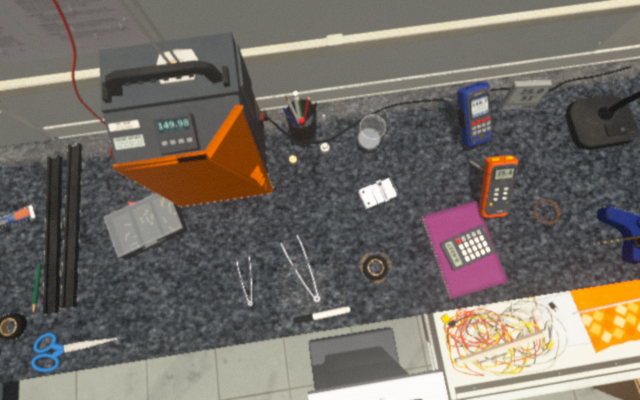

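The picture shows two tweezers, with pixels about (246,280) and (300,268), the gauge at (378,193), beaker (371,132), tape (375,265), and weights (293,159) and (325,147).

```bash
python3 - <<'E'
from h import *
for n,uv,z in [('A heel',(250,303),.009),('A t1',(238,260),.009),('A t2',(251,257),.009),('B heel',(317,300),.009),('B t1',(282,243),.009),('B t2',(298,236),.009),('gauge',(378,193),.022),('tape',(375,265),.019),('beaker',(371,132),.04),('w1',(293,159),.03),('w2',(325,147),.03)]:
    print(n,pix('top1',uv,z).round(3))
L=lambda a,b:np.linalg.norm(pix('top1',a,.009)-pix('top1',b,.009))
print('A',L((250,303),(244.5,258.5)),'B',L((317,300),(290,239.5)))
im=cv2.imread('pics/top1.png')[120:310,220:420];cv2.imwrite('pics/c1.png',cv2.resize(im,None,fx=3,fy=3,interpolation=cv2.INTER_CUBIC))
E
```

```text
A heel [0.371 0.266 0.009]
A t1 [0.477 0.284 0.009]
A t2 [0.48  0.252 0.009]
B heel [0.354 0.106 0.009]
B t1 [0.502 0.172 0.009]
B t2 [0.514 0.13  0.009]
gauge [ 0.59  -0.086  0.022]
tape [ 0.414 -0.046  0.019]
beaker [ 0.748 -0.095  0.04 ]
w1 [0.709 0.114 0.03 ]
w2 [0.729 0.028 0.03 ]
A 0.10718368615589645 B 0.16062465584661
```

View pics/c1.png

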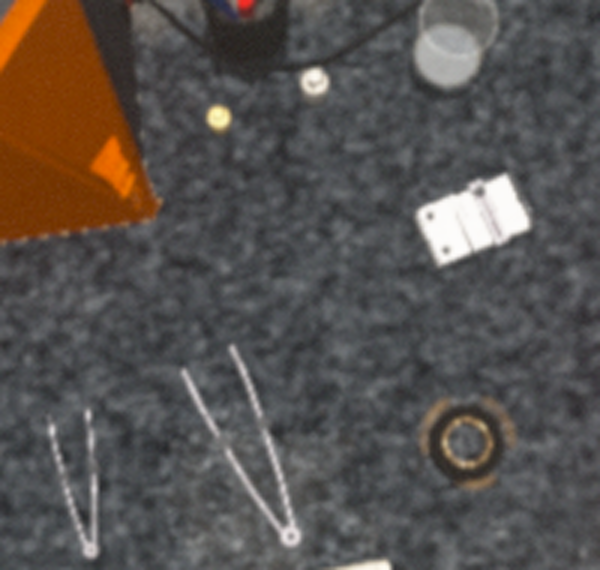

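Candidates: small tweezers (246,280), 107 mm from heel to tips, and large ones (300,268), 161 mm with tips 44 mm apart. The large pair fits the hinge-to-tip 160 mm and 44 mm gap, and the crop confirms it. The gauge sits at crop (475,220), with the tape and beaker clear of it.

```bash
python3 - <<'E'
from h import *
s=snap('wrist','w0');print(np.array(s['mount']).round(3),s['mtx'])
print(R.from_quat(get_state()['eef_rot']).as_matrix().round(3))
E
```

```text
[[-0.001 -0.959 -0.284  0.074]
 [ 1.    -0.001  0.    -0.   ]
 [-0.    -0.284  0.959 -0.146]
 [ 0.     0.     0.     1.   ]] [[315.38445672   0.         316.77153554]
 [  0.         315.38445672 200.74095742]
 [  0.           0.           1.        ]]
[[-0.966  0.26  -0.   ]
 [ 0.26   0.966 -0.001]
 [-0.    -0.001 -1.   ]]
```

View pics/scene1.png

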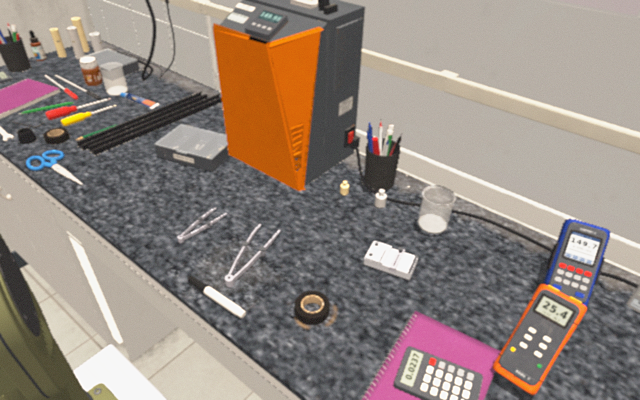

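```bash
python3 - <<'E'
from h import *
for uv in [(300,186),(228,152),(358,150)]: print(pix('scene1',uv,0).round(3))
E
python3 -m jog '[[[-0.0355,-0.035,0,0,0,0],[-0.0355,-0.035,0,0,0,0],[-0.0355,-0.035,0,0,0,0],[-0.0355,-0.035,0,0,0,0],[-0.0355,-0.035,0,0,0,0],[-0.0355,-0.035,0,0,0,0],[-0.0355,-0.035,0,0,0,0],[-0.0355,-0.035,0,0,0,0],[-0.0355,-0.035,0,0,0,0],[-0.0355,-0.035,0,0,0,0],[-0.0355,-0.035,0,0,0,0]]]' 0.088
python3 -m jog '[[[0,0,0.01,0,0,-0.137],[0,0,0.01,0,0,-0.137],[0,0,0.01,0,0,-0.137],[0,0,0.01,0,0,-0.137],[0,0,0,0,0,0]]]'
python3 - <<'E'
from h import *
s=snap('wrist','w1')
E
```

```text
[0.667 0.206 0.   ]
[0.655 0.441 0.   ]
[0.883 0.196 0.   ]
clock: 1.52
tool_pos: [0.4401, 0.1289, 0.2387]
eef_rot: [0.131, 0.991, 0.0, 0.0]
contact_force: [1.1, 1.1, 0.2]
opening: 0.997
finger_force: 0.0
clock: 2.15
tool_pos: [0.4389, 0.1301, 0.1981]
eef_rot: [-0.141, 0.99, 0.0, -0.001]
contact_force: [-0.9, 0.5, 0.8]
opening: 1.001
finger_force: 0.0
```

View pics/w1.png

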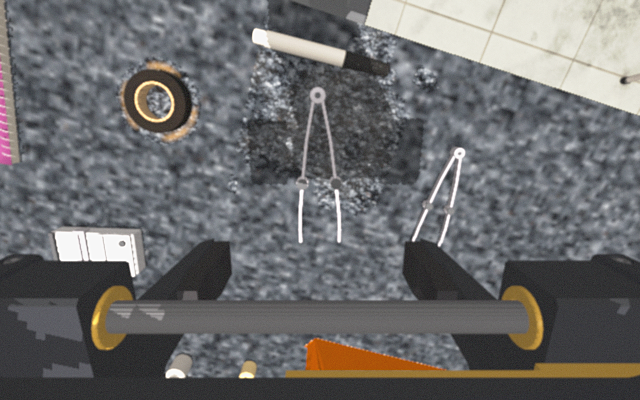

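The wrist view shows the tweezers directly: heel (317,95), grips (304,184) and (335,184), tips (300,242) and (339,242). The gauge is at (98,250), with the cursor knob at (122,243).

```bash
python3 - <<'E'
from h import *
p=lambda u,v,z:pix('w1',(u,v),z)
h=p(317,95,.009);g1=p(303.5,184,.015);g2=p(335.5,184,.015);t1=p(300,242,.009);t2=p(339,242,.009)
print(h,g1,g2,np.linalg.norm(g1-g2),t1,t2,np.linalg.norm(t1-t2))
m=(t1+t2)/2;d=m-h;print('len',np.linalg.norm(d),'head',np.arctan2(d[1],d[0]),'grips',h+d*90/160,(g1+g2)/2)
Rm=R.from_quat(get_state()['eef_rot']).as_matrix();tp=get_state()['tool_pos'];print(Rm.round(3),tp)
for c in (h+d*90/160,(g1+g2)/2): print('tool shift',Rm.T@(c-tp))
yaw=np.arctan2(Rm[1,1],Rm[0,1]);print('tool y yaw -pi/2',yaw-np.pi/2)
print('gauge',p(98,250,.022))
im=cv2.imread('pics/w1.png');a=cv2.resize(im[215:290,40:160],None,fx=5,fy=5,interpolation=cv2.INTER_CUBIC);b=cv2.resize(im[80:260,260:380],None,fx=3.2,fy=3.2,interpolation=cv2.INTER_CUBIC)
c=np.zeros((600,800,3),np.uint8);c[:375,:600]=a[:375];c2=cv2.resize(im[160:250,280:360],None,fx=2.5,fy=2.5,interpolation=cv2.INTER_CUBIC);c[375:,0:200]=c2[:225];cv2.imwrite('pics/c2.png',c)
E
```

```text
[0.35628358 0.1066451  0.009     ] [0.44747588 0.11804916 0.015     ] [0.4379187  0.15100231 0.015     ] 0.03431106856496961 [0.51620621 0.13267729 0.009     ] [0.50368423 0.1758775  0.009     ] 0.0449784228634016
len 0.16087490466877016 head 0.30058896037869776 grips [0.44271825 0.13343826 0.009     ] [0.44269729 0.13452574 0.015     ]
[[-0.96  -0.279 -0.001]
 [-0.279  0.96  -0.   ]
 [ 0.001  0.    -1.   ]] [0.43924666 0.1302134  0.1985475 ]
tool shift [-0.00438935  0.0020884   0.18954439]
tool shift [-0.00466751  0.00313987  0.18354439]
tool y yaw -pi/2 0.28258509238856955
gauge [ 0.58261142 -0.08229106  0.022     ]
```

View pics/c2.png

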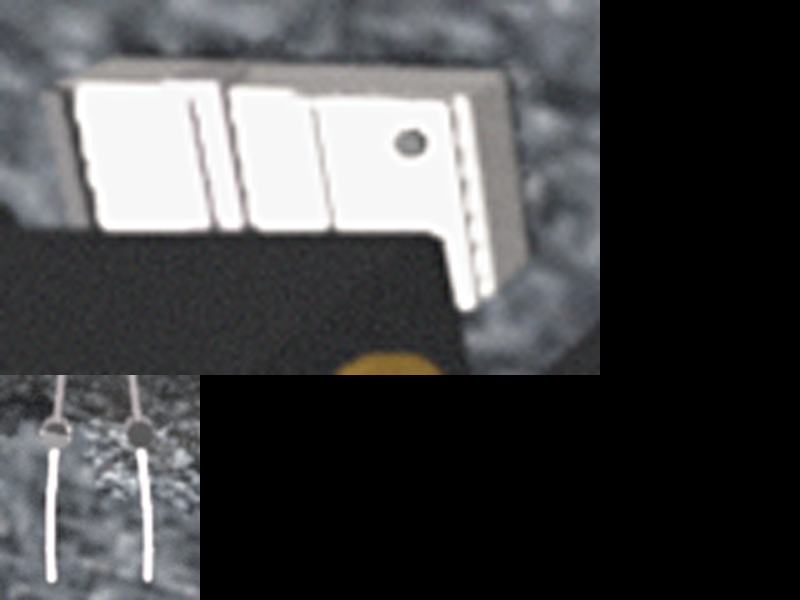

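```bash

python3 -m jog '[[[-0.002,-0.049,0.008,0,0,0],[-0.002,-0.049,0.008,0,0,0],[-0.002,-0.049,0.008,0,0,0],[-0.002,-0.049,0.008,0,0,0],[-0.002,-0.049,0.008,0,0,0],[0,0,0,0,0,0],[0,0,0,0,0,0]]]'
python3 - <<'E'
from h import *
s=snap('wrist','w2');print(get_state()['tool_pos'])
im=cv2.imread('pics/w2.png');print([proj('w2',p) for p in [(.575,-.085,.022)]])
cv2.imwrite('pics/c3.png',cv2.resize(im[130:280,220:420],None,fx=4,fy=4,interpolation=cv2.INTER_CUBIC))
E
```

```text
clock: 3.08
tool_pos: [0.518, -0.1012, 0.159]
eef_rot: [-0.142, 0.99, 0.0, 0.0]
contact_force: [-0.6, 0.9, 0.1]
opening: 1.001
finger_force: 0.0
[ 0.51797209 -0.10046675  0.15913788]
[array([316.08922762, 248.61404067])]
```

View pics/c3.png

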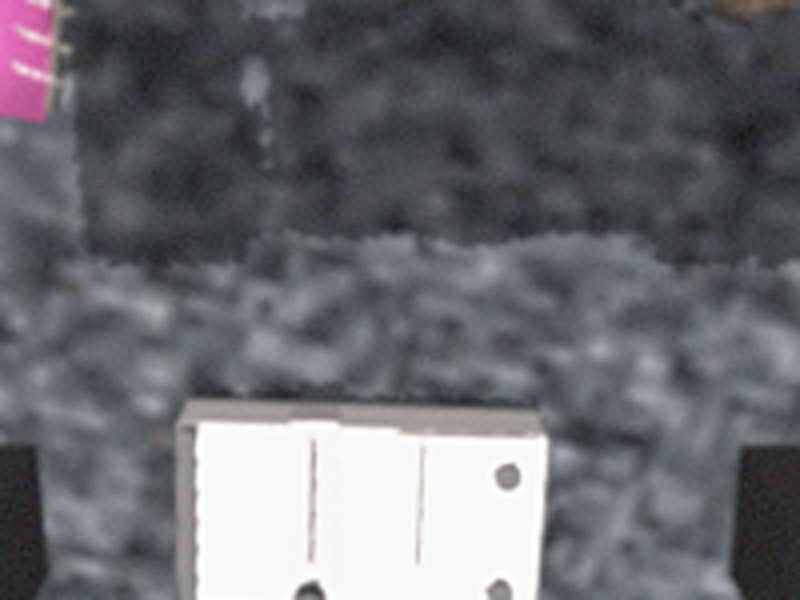

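The crop shows the cursor line at crop x≈313 (rows 440–562, knob at its end) and the fixed line at x≈420 (rows 447–562), with the screws on the right. I refine both to sub-pixel.

```bash
python3 - <<'E'
from h import *
g=cv2.cvtColor(cv2.imread('pics/w2.png'),cv2.COLOR_BGR2GRAY).astype(float)
def fit(u0):
    P=[]
    for v in range(241,270):
        r=g[v,u0-4:u0+5];w=np.clip(np.percentile(r,70)-r-8,0,None)
        if w.sum()>25:P.append(((w*np.arange(u0-4,u0+5)).sum()/w.sum(),v))
    W=np.array([pix('w2',p,.022)[:2] for p in P]);c=W.mean(0);d=np.linalg.svd(W-c)[2][0];d*=np.sign(d[0])
    s=(W-c)@d;print('rows',P[0],P[-1],'len',np.ptp(s),'rms',np.std((W-c)@[-d[1],d[0]]));return c,d,s
R_=fit(298);L_=fit(324)
for c,d,s in (R_,L_): print('c',c,'ends',c+d*s.min(),c+d*s.max(),'head',np.arctan2(d[1],d[0]))
# outlines: corners of the top face
for n,uv in [('frontL',(547,437)),('frontR',(197,421)),('screw1',(508,477)),('screw2',(499,592))]: print(n,pix('w2',((uv[0]+.5)/4+219.5,(uv[1]+.5)/4+129.5),.022))
dm=R_[1]+L_[1];dm/=np.linalg.norm(dm);n=np.array([-dm[1],dm[0]]);print('head',np.arctan2(dm[1],dm[0]),'spacing',(L_[0]-R_[0])@n)
for c,d,s in (R_,L_): print('along', (c+d*s.min())@dm,(c+d*s.max())@dm,'across',c@n)
for uv in [(313,423),(422,431)]: print('front edge along',pix('w2',((uv[0]+.5)/4+219.5,(uv[1]+.5)/4+129.5),.022)[:2]@dm)
E
```

```text
rows (np.float64(297.85483870967744), 241) (np.float64(297.30337078651684), 269) len 0.030409984088218992 rms 5.584843308321594e-05
rows (np.float64(325.2926829268293), 242) (np.float64(324.0), 269) len 0.02935667602656175 rms 0.00011979423474437066
c [ 0.58676689 -0.10057343] ends [ 0.57216011 -0.10427203] [ 0.60163972 -0.09680747] head 0.24799839239232443
c [ 0.57966451 -0.07489353] ends [ 0.56574009 -0.07835784] [ 0.59422832 -0.07127015] head 0.24384293066928814
frontL [ 0.55416351 -0.05028443  0.022     ]
frontR [ 0.57377931 -0.13292021  0.022     ]
screw1 [ 0.56692036 -0.05614554  0.022     ]
screw2 [ 0.59778371 -0.04865068  0.022     ]
head 0.2459206615308063 spacing 0.026636349844963353
along 0.5295609103859525 0.5599708288347685 across -0.24039557886938617
along 0.52964284386575 0.5589994565264553 across -0.21375922902442282
front edge along 0.5236551345018207
front edge along 0.5247831423467012
```

```bash

python3 -m jog '[[[-0.034,-0.003,0.02,0,0,0],[-0.034,-0.003,0.02,0,0,0],[0,0,0.035,0,0,0],[0,0,0,0,0,0],[0,0,0,0,0,0]]]'
python3 - <<'E'
from h import *
s=snap('wrist','w3');print(get_state()['tool_pos'])
im=cv2.imread('pics/w3.png')
cv2.imwrite('pics/c4.png',cv2.resize(im[130:280,220:420],None,fx=4,fy=4,interpolation=cv2.INTER_CUBIC))
E
```

```text
clock: 3.75
tool_pos: [0.585, -0.0876, 0.0848]
eef_rot: [-0.143, 0.99, 0.0, 0.0]
contact_force: [-0.5, -0.8, 0.7]
opening: 1.0
finger_force: 0.0
[ 0.58541907 -0.08794159  0.08523263]
```

View pics/c4.png

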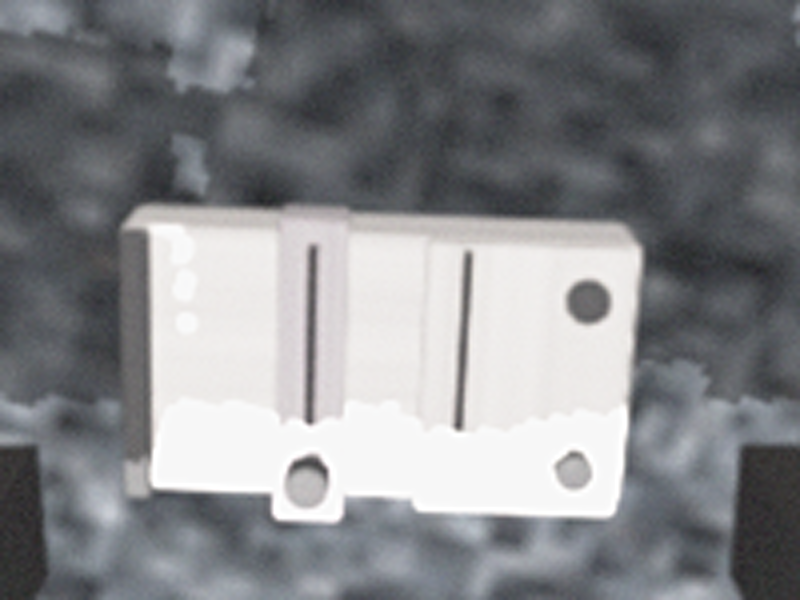

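The closer crop shows the cursor line from (314,246) to (310,422) and the fixed line from (469,252) to (459,430), with the knob at (307,480).

```bash
python3 - <<'E'
from h import *
g=cv2.cvtColor(cv2.imread('pics/w3.png'),cv2.COLOR_BGR2GRAY).astype(float)
def fit(a,b):
    P=[]
    for v in range(194,234):
        u0=int(round(a+(b-a)*(v-192)/44)); r=g[v,u0-4:u0+5];w=np.clip(np.percentile(r,60)-r-25,0,None)
        if w.sum()>20:P.append(((w*np.arange(u0-4,u0+5)).sum()/w.sum(),v))
    W=np.array([pix('w3',p,.022)[:2] for p in P]);c=W.mean(0);d=np.linalg.svd(W-c)[2][0];d*=np.sign(d[0]);print(len(P),np.std((W-c)@[-d[1],d[0]]));return c,d
R_=fit(298,297);L_=fit(337,334.5)
dm=R_[1]+L_[1];dm/=np.linalg.norm(dm);n=np.array([-dm[1],dm[0]])
print([np.arctan2(d[1],d[0]) for c,d in (R_,L_)],'head',np.arctan2(dm[1],dm[0]),'spacing',(L_[0]-R_[0])@n)
q=lambda x,y:pix('w3',((x+.5)/4+219.5,(y+.5)/4+129.5),.022)[:2]
for a,b in [((314,244),(310,424)),((469,250),(459,432))]: A,B=q(*a),q(*b);print('len',np.linalg.norm(A-B),'along',A@dm,B@dm,'across',(A+B)/2@n)
print('width',np.linalg.norm(q(122,330)-q(637,355)))
s=(dm,n);ac=(R_[0]@n+L_[0]@n)/2
al=np.mean([q(314,244)@dm,q(310,424)@dm,q(469,250)@dm,q(459,432)@dm]);M=al*dm+ac*n
print('mid',M, 'front edges', q(150,228)@dm,q(632,246)@dm,'al',al)
E
```

```text
40 2.4067893097714173e-05
40 2.5135509588251668e-05
[np.float64(0.24774333853296407), np.float64(0.24621737204914296)] head 0.24698035529105355 spacing 0.026699532539256096
len 0.033263372721129406 along 0.5273787991529346 0.5606421713313349 across -0.24123123424915702
len 0.03374385274564626 along 0.5274314733484787 0.5611751480691113 across -0.21459942131269225
width 0.09034489947273362
mid [ 0.5834156  -0.08816778] front edges 0.5256226041915167 0.5256620639768459 al 0.5441568979754648
```

```bash

python3 -m jog '[[[0.0148,0.0507,0,0,0,-0.013],[0.0148,0.0507,0,0,0,0],[0.0148,0.0507,0,0,0,0],[0.0148,0.0507,0,0,0,0],[0.0148,0.0507,0,0,0,0],[0,0,0,0,0,0],[0,0,0,0,0,0]]]'
python3 - <<'E'
from h import *
s=snap('wrist','w4');st=get_state();print(st['tool_pos'],st['eef_rot'])
im=cv2.imread('pics/w4.png');print(proj('w4',(.4427,.134,.018)),proj('w4',(.3563,.1066,.009)))
a=im[20:320,217:417];cv2.imwrite('pics/c5.png',cv2.resize(a,None,fx=2,fy=2,interpolation=cv2.INTER_CUBIC))
E
```

```text
clock: 4.68
tool_pos: [0.4411, 0.1323, 0.0847]
eef_rot: [-0.149, 0.989, -0.0, 0.001]
contact_force: [-0.4, -0.4, 0.4]
opening: 0.999
finger_force: 0.0
[0.44141218 0.13139193 0.08447551] [-1.47575720e-01  9.89050266e-01 -2.36345210e-04  9.60353558e-04]
[318.17166944 217.49150668] [316.88811012  83.48132765]
```

View pics/c5.png

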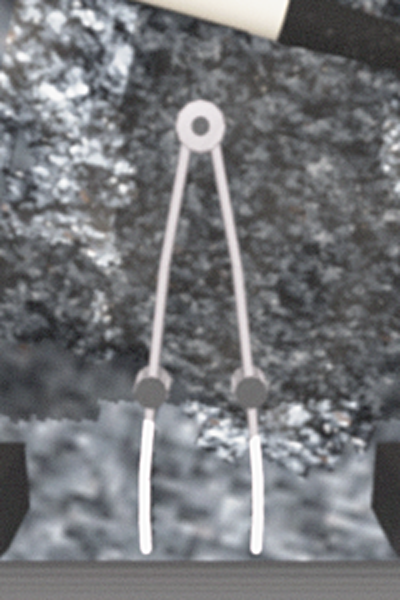

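The close view shows the tweezers with heel at crop (200,125), grip tops (152,391) and (250,391), and tip ends (147,551) and (256,551), all lined up with the fingers.

```bash
python3 - <<'E'
from h import *
q=lambda x,y,z:pix('w4',((x+.5)/2+216.5,(y+.5)/2+19.5),z)
h=q(200.5,125,.009);g1=q(152,391,.018);g2=q(250,391,.018);t1=q(147,552,.009);t2=q(256,552,.009)
st=get_state();Rm=R.from_quat(st['eef_rot']).as_matrix();T=lambda p:(Rm.T@(p-st['tool_pos'])).round(4)
for n,p in dict(h=h,g1=g1,g2=g2,g=(g1+g2)/2,t1=t1,t2=t2,t=(t1+t2)/2).items(): print(n,p.round(4),'tool',T(p))
print('grip gap',np.linalg.norm(g1-g2),'tips',np.linalg.norm(t1-t2),'len',np.linalg.norm((t1+t2)/2-h))
E
```

```text
h [0.3555 0.1064 0.009 ] tool [0.0895 0.0013 0.0753]
g1 [0.4464 0.1161 0.018 ] tool [-0.0002 -0.016   0.0665]
g2 [0.4362 0.1496 0.018 ] tool [-0.0002  0.019   0.0665]
g [0.4413 0.1329 0.018 ] tool [-0.0002  0.0015  0.0665]
t1 [0.5163 0.1331 0.009 ] tool [-0.072  -0.0202  0.0756]
t2 [0.5035 0.1751 0.009 ] tool [-0.072   0.0238  0.0756]
t [0.5099 0.1541 0.009 ] tool [-0.072   0.0018  0.0756]
grip gap 0.03497568795708696 tips 0.043946882195181794 len 0.16154447881225173
```

```bash

python3 -m jog '[[[0,0.0015,0.04,0,0,0],[0,0,0.035,0,0,0],[0,0,0.006,0,0,0],[0,0,0,0,0,0]]]' 0.088
python3 -m jog '[[[0,0,0,0,0,0],[0,0,0,0,0,0],[0,0,0,0,0,0],[0,0,0,0,0,0],[0,0,0,0,0,0],[0,0,0,0,0,0]]]' 0.043 20
```

```text
clock: 5.22
tool_pos: [0.4438, 0.1322, 0.0106]
eef_rot: [-0.147, 0.989, -0.002, -0.001]
contact_force: [-0.0, 0.9, -0.6]
opening: 0.999
finger_force: 0.0
clock: 5.98
tool_pos: [0.443, 0.134, 0.0111]
eef_rot: [-0.149, 0.989, -0.001, -0.001]
contact_force: [0.4, -0.1, 2.0]
opening: 0.487
finger_force: 4.9
```

```bash

python3 -m jog '[[[0,0,0,0,0,0],[0,0,0,0,0,0],[0,0,0.004,0,0,0],[0,0,0.003,0,0,0],[0,0,0,0,0,0]]]' 0.06
python3 -c "
from plant import *
import numpy as np
P=[get_state() for _ in range(20)];print(np.mean([s['tool_pos'] for s in P],0),P[0]['q'],P[0]['contact_force'])"
```

```text
clock: 6.6
tool_pos: [0.4426, 0.1338, 0.0037]
eef_rot: [-0.149, 0.989, -0.001, -0.001]
contact_force: [0.0, -0.7, 1.2]
opening: 0.681
finger_force: 0.0
[0.44263523 0.13384345 0.00369441] [-0.36369291  0.94843159 -0.04981359  2.18305497  1.26414854  0.04447826
  0.21277003] [ 0.03773082 -0.73700386  1.16094881]
```

```bash

python3 -m jog '[[[0,0,0,0,0,0],[0,0,0,0,0,0],[0,0,0,0,0,0],[0,0,0,0,0,0],[0,0,0,0,0,0]]]' 0.043 20
python3 -m jog '[[[0,0,-0.015,0,0,0],[0,0,-0.025,0,0,0],[0,0,-0.025,0,0,0],[0,0,0,0,0,0],[0,0,0,0,0,0]]]'
python3 - <<'E'
from h import *
s=snap('wrist','w5');st=get_state();print(st['tool_pos'],st['eef_rot'])
im=cv2.imread('pics/w5.png')
a=im[20:320,217:417];cv2.imwrite('pics/c6.png',cv2.resize(a,None,fx=2,fy=2,interpolation=cv2.INTER_CUBIC))
E
```

```text
clock: 7.22
tool_pos: [0.4429, 0.1339, 0.004]
eef_rot: [-0.148, 0.989, -0.001, -0.001]
contact_force: [0.8, 0.8, 0.5]
opening: 0.485
finger_force: 4.3
clock: 7.85
tool_pos: [0.4428, 0.1337, 0.0684]
eef_rot: [-0.148, 0.989, -0.001, -0.001]
contact_force: [0.4, 0.1, -0.4]
opening: 0.49
finger_force: 4.3
[0.44257943 0.13378765 0.0682172 ] [-0.14852839  0.98890599 -0.0015975  -0.00130698]
```

View pics/c6.png

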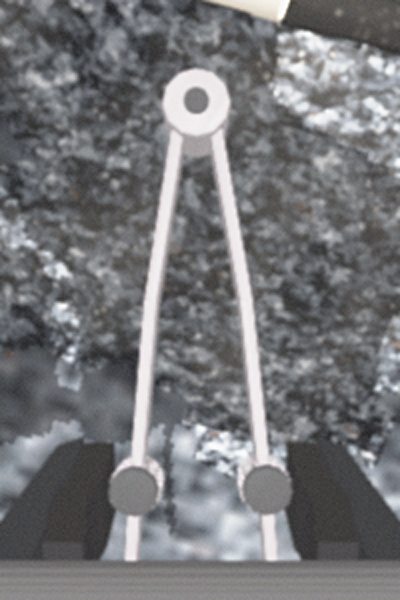

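The tweezers are held: grip tops are at crop (133,490) and (268,490), heel at (196,99), legs symmetric between the fingers.

```bash
python3 - <<'E'
from h import *
f='w5';st=get_state();Rm=R.from_quat(st['eef_rot']).as_matrix();tp=st['tool_pos']
d=np.load('pics/w5.npz');s=snapshot('wrist');M=np.array(s['mount']);K=d['K']
def q(x,y,zt):
    u=((x+.5)/2+216.5,(y+.5)/2+19.5,1);r=M[:3,:3]@np.linalg.solve(K,u);c=M[:3,3];return c+r*(zt-c[2])/r[2]
h=q(196.5,99,-.005);g1=q(133.5,490,-.014);g2=q(268,490,-.014)
print('h',h,'g',g1,g2,(g1+g2)/2,'gap',g2[1]-g1[1],'len',np.hypot(*(h-(g1+g2)/2)[:2]))
g=(g1+g2)/2;yaw=np.arctan2((g-h)[1],-(g-h)[0]);print('yaw rel',yaw,'tips tool',h+(g-h)*160/90)
print('tool heading',2*np.arcsin(-st['eef_rot'][0]),'axes',Rm.round(3))
E
```

```text
h [ 0.08889657 -0.00042604 -0.005     ] g [ 0.00354412 -0.01527894 -0.014     ] [ 0.00349619  0.01600176 -0.014     ] [ 0.00352016  0.00036141 -0.014     ] gap 0.03128070622414173 len 0.08538004851847157
yaw rel 0.009222949613754182 tips tool [-0.06288372  0.00097387 -0.021     ]
tool heading 0.29815997611061346 axes [[-0.956 -0.294 -0.002]
 [-0.294  0.956 -0.004]
 [ 0.003 -0.003 -1.   ]]
```

The heel ring looks smaller than expected at that depth, so the heel may have drooped. I'll check numerically and see whether it creeps.

```bash

cat >> h.py <<'E'
def heel(f):
    """heel ring outline: largest bright blob around heel; returns hole centre + outer width (px)"""
    g=cv2.cvtColor(cv2.imread('pics/'+f+'.png'),cv2.COLOR_BGR2GRAY)
    a=cv2.resize(g[20:120,270:370],None,fx=6,fy=6,interpolation=cv2.INTER_CUBIC);a=cv2.GaussianBlur(a,(0,0),3)
    c=cv2.HoughCircles(a,cv2.HOUGH_GRADIENT,1.5,60,param1=80,param2=25,minRadius=55,maxRadius=130)
    return None if c is None else [(270-.42+x/6,20-.42+y/6,2*r/6) for x,y,r in c[0][:2]]
def grips(f):
    g=cv2.cvtColor(cv2.imread('pics/'+f+'.png'),cv2.COLOR_BGR2GRAY)
    a=cv2.resize(g[190:290,260:380],None,fx=6,fy=6,interpolation=cv2.INTER_CUBIC);a=cv2.GaussianBlur(a,(0,0),3)
    c=cv2.HoughCircles(a,cv2.HOUGH_GRADIENT,1.5,120,param1=80,param2=20,minRadius=40,maxRadius=95)
    return None if c is None else [(260-.42+x/6,190-.42+y/6,2*r/6) for x,y,r in c[0][:4]]
E
python3 -m jog '[[[0,0,0,0,0,0],[0,0,0,0,0,0],[0,0,0,0,0,0],[0,0,0,0,0,0]]]'
python3 - <<'E'
from h import *
snap('wrist','w6');snap('top','top6')
for f in ('w4','w5','w6'):
    print(f,np.round(heel(f),1).tolist(),np.round(grips(f),1).tolist())
E
```

```text
clock: 8.45
tool_pos: [0.4429, 0.1341, 0.0689]
eef_rot: [-0.148, 0.989, -0.001, -0.001]
contact_force: [0.6, -0.6, -0.8]
opening: 0.488
finger_force: 4.3
w4 [[316.70001220703125, 81.5, 23.600000381469727], [319.20001220703125, 115.5, 22.600000381469727]] [[293.0, 210.6999969482422, 17.100000381469727], [302.0, 236.6999969482422, 29.100000381469727], [361.5, 253.5, 26.799999237060547], [365.20001220703125, 232.0, 17.0]]
w5 [[314.70001220703125, 71.19999694824219, 34.20000076293945]] [[283.70001220703125, 265.20001220703125, 24.799999237060547], [349.20001220703125, 263.70001220703125, 22.899999618530273], [335.0, 249.0, 18.200000762939453], [363.5, 238.1999969482422, 27.200000762939453]]
w6 [[315.20001220703125, 71.0, 34.5]] [[284.20001220703125, 264.0, 22.700000762939453], [350.70001220703125, 260.70001220703125, 17.700000762939453], [322.5, 242.1999969482422, 17.5], [268.0, 243.1999969482422, 29.100000381469727]]
```

Droop is stable at about 0.16 rad (heel down, tips up). I'll carry the tweezers gently to the gauge and tilt the tool to level them.

```bash

python3 -m jog '[[[0,-0.015,-0.004,0,0,0.01],[0,-0.035,-0.004,0,0,0.01],[0,-0.045,0,0,0,0.01],[0,-0.045,0,0,0,0.01],[0,-0.045,0,0,0,0.016],[0,-0.035,0,0,0,0],[0,-0.02,0,0,0,0],[0,-0.01,0,0,0,0],[0,0,0,0,0,0]]]'
python3 -m jog '[[[0,0,0,0,0.04,0],[0,0,0,0,0.06,0],[0,0,0,0,0.06,0],[0,0,0,0,0,0],[0,0,0,0,0,0]]]'
cat > calc.py <<'E'
from h import *
import sys
phi=float(sys.argv[1]);zt=float(sys.argv[2])
P=[get_state() for _ in range(15)];tp=np.mean([s['tool_pos'] for s in P],0);Rm=R.from_quat(np.mean([s['eef_rot'] for s in P],0)).as_matrix()
x0=.0018;tip=np.array([x0-.07*np.cos(phi),.0007,-.005-.07*np.sin(phi)])
ax=Rm@np.array([-np.cos(phi),.005,-np.sin(phi)])
W=tp+Rm@tip;heel=tp+Rm@np.array([x0+.0897*np.cos(phi),0,-.005+.0897*np.sin(phi)])
print('tip mid',W.round(4),'heel z',heel[2].round(4),'heading',np.arctan2(ax[1],ax[0]).round(4),'pitch',ax[2].round(4),'tp',tp.round(4),'q6',P[0]['q'][5],P[0]['opening'],P[0]['finger_force'])
tgt=np.array([.5834,-.0881,zt])
print('need shift in tool axes',(Rm.T@(tgt-W)).round(4),'roll',(Rm[2,1]).round(4))
E
python3 - <<'E'
from h import *
snap('wrist','w7');print(heel('w6'),heel('w7'),grips('w7'))
E
python3 calc.py .165 .05
```

```text
clock: 9.68
tool_pos: [0.5085, -0.1072, 0.0774]
eef_rot: [-0.12, 0.993, -0.001, -0.001]
contact_force: [-0.5, -0.2, -0.9]
opening: 0.491
finger_force: 4.2
clock: 10.3
tool_pos: [0.5081, -0.1064, 0.0775]
eef_rot: [-0.121, 0.989, -0.011, -0.08]
contact_force: [-0.5, 0.4, -1.4]
opening: 0.484
finger_force: 4.2
[(np.float32(315.205), np.float32(70.955), np.float32(34.483334))] [(np.float32(311.705), np.float32(66.955), np.float32(22.533333))] [(np.float32(285.955), np.float32(259.70502), np.float32(25.483332)), (np.float32(349.205), np.float32(259.20502), np.float32(28.233332)), (np.float32(342.705), np.float32(235.455), np.float32(14.533333))]
tip mid [ 0.5748 -0.0894  0.083 ] heel z 0.0825 heading 0.2482 pitch 0.003 tp [ 0.5079 -0.1067  0.0775] q6 0.8032253177304349 0.48829234021127177 4.242613390088081
need shift in tool axes [-0.0139 -0.0007  0.0311] roll -0.0024
```

```bash
cat > ht.py <<'E'
from h import *
import sys
f=sys.argv[1]
def load(f): return cv2.resize(cv2.cvtColor(cv2.imread('pics/'+f+'.png'),cv2.COLOR_BGR2GRAY)[10:290,250:390],None,fx=4,fy=4,interpolation=cv2.INTER_CUBIC)
a=load('w6');b=load(f)
def match(u,v,r,name,scales):
    cx,cy=int((u-250+.375)*4),int((v-10+.375)*4);t=a[cy-r:cy+r,cx-r:cx+r];m=np.zeros(t.shape,np.uint8);cv2.circle(m,(r,r),r-3,255,-1);best=None
    for s in scales:
        T=cv2.resize(t,None,fx=s,fy=s);Mk=cv2.resize(m,T.shape[::-1],interpolation=cv2.INTER_NEAREST)
        q=cv2.matchTemplate(b,T,cv2.TM_CCOEFF_NORMED,mask=Mk);q[~np.isfinite(q)]=-1
        # restrict to near
        x0=int(cx-r-60);y0=int(max(cy-r-120,0));sub=q[y0:y0+240,max(x0,0):x0+120];_,mx,_,l=cv2.minMaxLoc(sub)
        if best is None or mx>best[0]: best=(mx,s,250-.375+(l[0]+max(x0,0)+T.shape[1]/2)/4,10-.375+(l[1]+y0+T.shape[0]/2)/4)
    print(name,np.round(best,3))
sc=np.arange(.8,1.25,.02)
match(315.2,70,74,'heel',sc);match(284,264.5,50,'gripR',sc);match(351,264.5,50,'gripL',sc)
E
python3 ht.py w6; python3 ht.py w7
```

```text
heel [  1.      1.    315.125  69.875]
gripR [  1.      1.    283.875 264.375]
gripL [  1.      1.    350.875 264.375]
heel [  0.984   0.98  315.25   70.75 ]
gripR [  0.859   1.    283.875 264.125]
gripL [  0.824   0.98  351.375 264.125]
```

```bash

python3 -m jog '[[[-0.004,0,0.01,0,0,0],[-0.006,-0.0007,0.02,0,0,0],[-0.004,0,0.01,0,0,0],[-0.002,0,0.005,0,0,0],[0,0,0,0,0,0],[0,0,0,0,0,0]]]'
python3 calc.py .17 .036
python3 -m jog '[[[0,0,0,0,0,0],[0,0,0,0,0,0],[0,0,0,0,0,0],[0,0,0,0,0,0],[0,0,0,0,0,0],[0,0,0,0,0,0]]]' 0.0384 25
python3 calc.py .17 .028
python3 - <<'E'
from h import *
snap('wrist','w8');snap('scene','s8');snap('top','t8')
E
python3 ht.py w8
```

```text
clock: 11.1
tool_pos: [0.5173, -0.1058, 0.0308]
eef_rot: [-0.12, 0.989, -0.011, -0.08]
contact_force: [0.7, 0.7, -0.7]
opening: 0.488
finger_force: 4.2
tip mid [ 0.5841 -0.0886  0.0366] heel z 0.0352 heading 0.247 pitch 0.0086 tp [ 0.5173 -0.1058  0.0308] q6 0.7455365075264938 0.48848798885418876 4.24766331911087
need shift in tool axes [0.0005 0.0006 0.0007] roll -0.0025
clock: 11.85
tool_pos: [0.5171, -0.1058, 0.0305]
eef_rot: [-0.12, 0.989, -0.011, -0.08]
contact_force: [-1.3, 0.4, -0.6]
opening: 0.437
finger_force: 5.5
tip mid [ 0.5839 -0.0886  0.0363] heel z 0.035 heading 0.247 pitch 0.0081 tp [ 0.5171 -0.1058  0.0305] q6 0.7454579677426139 0.4365436515178422 5.523892566561699
need shift in tool axes [-0.0009  0.0006  0.0083] roll -0.0024
heel [  0.983   0.96  315.125  72.875]
gripR [  0.9     0.98  288.875 263.125]
gripL [  0.842   0.98  346.375 263.375]
```

```bash
python3 - <<'E'
from h import *
from scipy.optimize import least_squares
M=np.array(snapshot('wrist')['mount']);K=np.load('pics/w5.npz')['K']
def pr(x,z):
    p=M[:3,:3].T@(np.array([x,0,z])-M[:3,3]);return 200.74+315.38*p[1]/p[2],p[2]
def model(x0,phi,s,L):
    h=pr(x0+L*np.cos(phi),-.005+s+L*np.sin(phi));t=pr(x0+.009*np.sin(phi),-.005+s-.009*np.cos(phi));return h,t
ref=None
for name,vh,vt,sc,L in [('w5/6',69.9,264.7,1,.0899),('w7',70.75,264.4,.98,.0899),('w8',72.9,263.4,.96,.0906)]:
    d6=model(.0018,.165,0,.0899)[0][1]
    def res(p):
        h,t=model(p[0],p[1],p[2],L);return [(h[0]-vh)/1,(t[0]-vt)/1,(d6/h[1]-sc)/.015,p[2]/.002,(p[0]-.0016)/.0007]
    r=least_squares(res,[.002,.16,0]);print(name,r.x.round(4),r.fun.round(2))
E
```

```text
w5/6 [0.0017 0.1656 0.0005] [-0.13  0.22 -0.28  0.27  0.11]
w7 [0.0018 0.1895 0.0004] [0.13 0.05 0.18 0.18 0.26]
w8 [0.0017 0.2383 0.0005] [-0.17  0.24 -0.41  0.23  0.1 ]
```

```bash

python3 -m jog '[[[0,0,0,0,0.02,0],[0,0,0,0,0.03,0],[0,0,0,0,0.02,0],[0,0,0,0,0,0],[0,0,0,0,0,0],[0,0,0,0,0,0],[0,0,0,0,0,0]]]'
python3 calc.py .238 .029
python3 - <<'E'
from h import *
snap('wrist','w9');snap('scene','s9')
E
python3 ht.py w9
```

```text
clock: 12.92
tool_pos: [0.5169, -0.1059, 0.0306]
eef_rot: [-0.12, 0.986, -0.015, -0.115]
contact_force: [-0.7, 0.3, -0.4]
opening: 0.435
finger_force: 5.5
tip mid [ 0.5841 -0.0886  0.0363] heel z 0.0353 heading 0.2471 pitch 0.006 tp [ 0.5169 -0.1059  0.0306] q6 0.8499417044582224 0.43493656366085964 5.502408519387245
need shift in tool axes [-0.0011  0.0007  0.0072] roll -0.0025
heel [  0.983   0.96  315.125  72.875]
gripR [  0.884   0.98  288.875 263.125]
gripL [  0.845   0.98  346.375 263.375]
```

```bash

python3 -m jog '[[[-0.0005,0.0006,0.003,0,0,0.005],[-0.0005,0,0.003,0,0,0],[0,0,0.001,0,0,0],[0,0,0,0,0,0],[0,0,0,0,0,0],[0,0,0,0,0,0]]]'
python3 calc.py .238 .029
python3 - <<'E'
from h import *
snap('wrist','w10');snap('scene','s10');snap('top','t10')
n=np.array([-.2445,.9697]);M=np.array([.5834,-.0881])
for f in ('s10','t10'):
    print(f,[proj(f,(*(M+k*.0135*n),.029)).round(1).tolist() for k in (1,-1)],[proj(f,(*(M+k*.0135*n),.022)).round(1).tolist() for k in (1,-1)])
a=cv2.imread('pics/s10.png');b=cv2.imread('pics/t10.png')
u,v=proj('s10',(.5834,-.0881,.025)).astype(int);A=cv2.resize(a[v-30:v+30,u-40:u+40],None,fx=10,fy=10,interpolation=cv2.INTER_CUBIC);cv2.imwrite('pics/c7.png',A);print(u,v)
E
python3 ht.py w10
```

```text
clock: 13.78
tool_pos: [0.5164, -0.1054, 0.0236]
eef_rot: [-0.117, 0.986, -0.015, -0.115]
contact_force: [-0.7, 0.4, -0.3]
opening: 0.433
finger_force: 5.5
tip mid [ 0.5837 -0.0884  0.0293] heel z 0.0283 heading 0.2422 pitch 0.0064 tp [ 0.5164 -0.1054  0.0236] q6 0.837271936558282 0.4325236983255715 5.501876324415207
need shift in tool axes [0.0002 0.0003 0.0003] roll -0.0035
s10 [[381.5, 252.6], [395.2, 257.2]] [[381.1, 255.2], [394.8, 259.8]]
t10 [[374.7, 196.6], [384.4, 192.6]] [[374.3, 197.2], [384.0, 193.2]]
388 256
heel [  0.985   0.96  315.125  72.875]
gripR [  0.884   0.98  288.875 263.125]
gripL [  0.847   0.98  346.375 263.375]
```

View pics/c7.png

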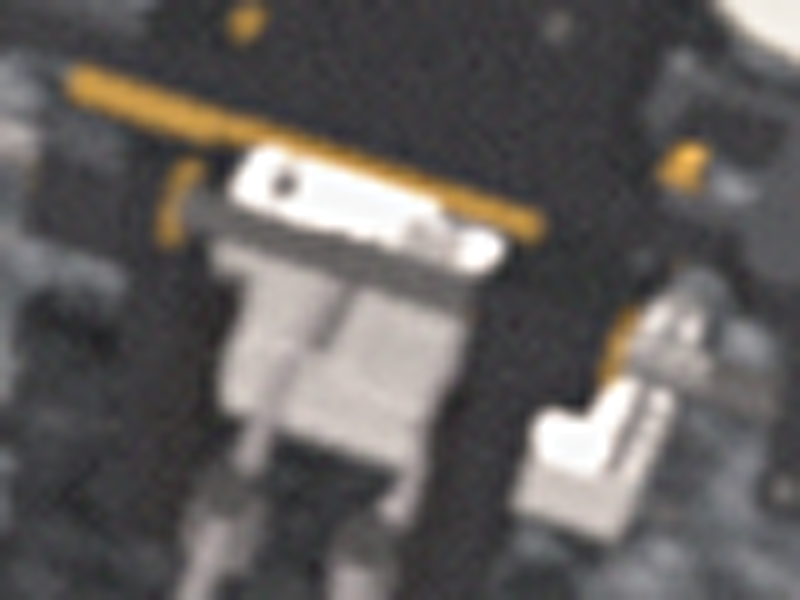

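The crop shows the left leg rising from its grip at crop (225,490) over the gauge's front edge, in line with the dark stroke from (320,350) to (355,290). The gripper hides the right line. I compare this with the projections.

```bash
python3 - <<'E'
from h import *
d=np.array([.9697,.2445]);n=np.array([-.2445,.9697]);M=np.array([.5834,-.0881])
c=lambda P:((proj('s10',P)-[348,226]+.5)*10-.5).round(0).tolist()
for k,nm in ((1,'L'),(-1,'R')):
    for s in (-.0175,-.005,0,.017): print(nm,'line',s,c((*(M+k*.0135*n+s*d),.022)))
    for s,w in ((0,.0135),(-.02,.0135),(-.04,.0133),(-.07,.0132)): print(nm,'leg',s,c((*(M+k*w*n+s*d),.029)))
for x,y in((-.018,.03),(-.018,-.06)): print('front edge',c((*(M+d*x+n*y),.022)))
# leg profile across rows
g=cv2.cvtColor(cv2.imread('pics/s10.png'),cv2.COLOR_BGR2GRAY);print(g[248:270,368:396])
E
```

```text
L line -0.0175 [304.0, 357.0]
L line -0.005 [327.0, 314.0]
L line 0 [336.0, 297.0]
L line 0.017 [365.0, 241.0]
L leg 0 [340.0, 271.0]
L leg -0.02 [304.0, 339.0]
L leg -0.04 [267.0, 410.0]
L leg -0.07 [210.0, 521.0]
R line -0.0175 [442.0, 404.0]
R line -0.005 [464.0, 360.0]
R line 0 [472.0, 343.0]
R line 0.017 [500.0, 285.0]
R leg 0 [477.0, 316.0]
R leg -0.02 [443.0, 386.0]
R leg -0.04 [406.0, 458.0]
R leg -0.07 [350.0, 571.0]
front edge [221.0, 330.0]
front edge [686.0, 489.0]
[[ 97 104 104 100 102 101 105 108 131 170 194 221 241 244 250 255 255 252
  251 250 232 202 210 223 202 157 152 161]
 [ 77  96 110 111 101 100 101 101 101 100 110 115 129 136 161 216 236 230
  247 245 213 182 186 204 202 193 220 237]
 [ 74 116 145 142 125 121 103 102 103 101 102 101  98  94 104 121 130 143
  188 207 190 183 183 187 190 197 235 255]
 [ 66 129 167 178 175 160 139 126 113 109  98  99  98  97 102 100 100 102
  119 131 137 152 167 183 182 208 248 255]
 [ 62 112 151 166 178 185 179 173 163 141 125 115 106  99 104 104 102 103
  101 102 108 112 125 137 152 186 227 242]
 [ 59  88 106 119 140 170 187 193
[... 1256 characters left out ...]
 43  79 156 197 199 194 178 165 157 175 191 192 193 196 203 203 202 196
  194 197 194 192 185 156 120  78  53  57]
 [ 46  78 154 195 206 189 172 161 168 183 193 194 193 196 197 200 198 206
  205 199 198 190 173 140  89  53  48  53]
 [ 42  67 132 177 188 182 171 162 175 194 197 193 190 194 191 194 196 197
  204 202 203 196 169 120  64  41  43  57]
 [ 45  54  83 114 135 152 162 159 174 197 204 202 200 195 194 196 195 196
  193 194 197 187 148 100  54  44  54  58]
 [ 43  48  49  62 105 146 149 137 150 179 191 191 199 201 201 198 199 194
  195 193 182 159 125  74  48  49  54  59]
 [ 50  43  47  70 121 154 141 100  97 120 141 157 179 194 196 199 201 200
  196 198 189 160 118  68  53  53  57  55]]
```

```bash

python3 -m jog '[[[0,0,0.0015,0,0,0],[0,0,0,0,0,0],[0,0,0,0,0,0],[0,0,0,0,0,0]]]'
python3 - <<'E'
from h import *
O=[]
for i in range(20): snapshot('top');O.append(get_state()['opening'])
o=np.mean(O);w=o*.0881;print(o,np.std(O),w)
q=2*(.1974-np.arcsin((w-.012)/.1836));print('gap',.323*np.sin(.1366-q/2))
snap('wrist','w11')
E
python3 ht.py w11; python3 calc.py .238 .0275
```

```text
clock: 14.42
tool_pos: [0.516, -0.1055, 0.022]
eef_rot: [-0.117, 0.986, -0.015, -0.115]
contact_force: [0.6, -0.8, -1.2]
opening: 0.435
finger_force: 5.5
0.4363823739352458 0.001782390551055107 0.038445287143695155
gap 0.02701650702019384
heel [  0.985   0.96  315.125  72.875]
gripR [  0.893   0.98  288.875 263.125]
gripL [  0.845   0.98  346.375 263.375]
tip mid [ 0.5833 -0.0885  0.0277] heel z 0.0267 heading 0.2422 pitch 0.0062 tp [ 0.516  -0.1055  0.022 ] q6 0.8345154995397412 0.4374048318370108 5.50199881196022
need shift in tool axes [-0.0002  0.0004  0.0002] roll -0.0035
```

```bash

python3 -m jog '[[[0,0,0,0,0,0],[0,0,0,0,0,0],[0,0,0,0,0,0],[0,0,0,0,0,0],[0,0,0,0,0,0],[0,0,0,0,0,0],[0,0,0,0,0,0],[0,0,0,0,0,0],[0,0,0,0,0,0],[0,0,0,0,0,0],[0,0,0,0,0,0],[0,0,0,0,0,0]]]'
python3 -m jog '[[[0,0,0,0,0,0],[0,0,0,0,0,0],[0,0,0,0,0,0],[0,0,0,0,0,0],[0,0,0,0,0,0],[0,0,0,0,0,0],[0,0,0,0,0,0],[0,0,0,0,0,0]]]'
python3 -c "
from h import *
snap('wrist','w12')"; python3 ht.py w12; python3 -c "
from plant import *
print(finish_job())"
```

```text
clock: 16.98
tool_pos: [0.516, -0.1055, 0.022]
eef_rot: [-0.117, 0.986, -0.015, -0.115]
contact_force: [-1.0, 0.8, 0.1]
opening: 0.438
finger_force: 5.5
clock: 17.98
tool_pos: [0.516, -0.1055, 0.022]
eef_rot: [-0.117, 0.986, -0.015, -0.115]
contact_force: [0.5, 0.5, -0.0]
opening: 0.434
finger_force: 5.5
heel [  0.985   0.96  315.125  72.875]
gripR [  0.895   0.98  288.875 263.125]
gripL [  0.841   0.98  346.375 263.375]
the job is handed in; nothing more can be done
None
```

I handed in the job with the tweezers still held over the gauge at about a 27.0 mm tip gap (lines measured 26.7–27.1 mm apart), about 4 mm clear by my estimate and steady for over 3 s; no camera saw the tips directly, so their position is calculated, with only a rough scene-camera check on the left tip.

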